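# Ready the proof press: load block, speed to minimum, lever in green notch

### The job

Get the little proof press ready to run: set the carved printing block down gently (do not drop it) on the press bed, flat with its carved side up, inside the yellow outline and lengthwise along it, let go, and then push the bed by its black handle bar all the way in under the roller. After that turn the speed knob on the sloping desk fully anticlockwise to its stop, and last throw the drive lever one notch over into the notch behind which the green flag stands, letting go with it resting in that notch and not the one beyond. Leave the yellow bottle, the glass jar and the red tin where they stand.

Things in the scene. Friction and masses are not known exactly. Their poses are not given: they have to be found in the camera images.
- block: loose printing block 140 x 54 x 23 mm, pale wood with a dark blue carved face on top, about 0.15 kg. Origin: centre of its underside; x along the 140 mm length, z up out of the carved face
- press: fixed green table press, 440 mm long (its x) and 270 mm wide, with a steel roller (axis along its y, 150 mm to +x of the origin, underside 93 mm above the table) under a cross beam 214 mm high at the far end. Origin: centre of its underside; +x is the way the bed runs in. Press and sloping desk may stand left or right
- bed (a joint): aluminium press bed, 280 x 176 mm, its top 60 mm above the table; slides along the press's +x. 0 m = pulled out towards the robot, 0.11 m = all the way in (end stop); about 4 N to move
- bed_handle (a point): middle of the bed's black handle bar, 16 mm thick, 124 mm long along y, 50 mm above the bed's top on two 12 mm posts 100 mm apart, at the bed's near end; moves with the bed; axes as the press
- outline (a point): centre of the yellow painted outline on the bed's top face, 160 mm (x) by 74 mm (y) inside, 145 mm to +x of the handle bar; moves with the bed; axes as the press, z = 0 at the bed's top. Nothing stands round it
- console: fixed grey sloping control desk, 320 mm wide (y), its front panel 200 mm deep and tilted 0.61 rad (35 deg) towards the robot: the panel's normal is (-0.573, 0, 0.820) and its up-slope direction (0.820, 0, 0.573) in this frame. Origin: centre of its foot on the table; the panel's centre lies 128 mm above it. Speed knob at y = -90 mm, lever at y = +75 mm
- speed_knob (a joint): speed knob, radius 32 mm, with a black bar grip 61 mm long, 14 mm wide and 32 mm high. 0 rad = fully anticlockwise (end stop, minimum speed), grows clockwise seen looking onto the panel, up to 4.5. At 0 the bar lies along the panel's slope
- speed_knob_grip (a point): point on the knob's axis in the middle of the bar grip, 37 mm above the panel and 7 mm below the bar's top; z is the panel's normal, x lies along the bar; turns with the knob
- drive_lever (a joint): drive lever, 0 rad = standing along the panel's normal (neutral notch), positive leans to the desk's +y, negative to its -y. Sprung detent notches at -0.64, -0.32, 0, 0.32, 0.64 rad, into which it clicks by itself when within about 0.1 rad; about 5 N at the grip to push it from a notch. The flags mark the notches at 0.32 and -0.32
- lever_grip (a point): middle of the lever's black round grip, 22 mm thick and 66 mm long, 125 mm from the pivot along the lever; z runs along the lever away from the pivot; moves with the lever
- lever_pivot (a point): the lever's pivot on the panel, fixed; x points up the slope and is the hinge line, y to the desk's left, z the panel's normal
- green_flag_top (a point): centre of the green disc, 24 mm across, on a steel stem behind the lever (48 mm up the slope from it): marks the wanted notch, at 0.32 rad if it stands on the +y side of the lever's pivot, at -0.32 rad if on the -y side. Axes as the desk
- red_flag_top (a point): centre of the red disc, the same, marking the other notch (wrong direction)
- bottle: yellow squeeze bottle with blue nozzle, 60 mm across, 170 mm high; stays where it is. Origin: centre of its underside
- jar: glass jar with steel lid, 72 mm across, 100 mm high; stays where it is. Origin: centre of its underside
- tin: red ink tin, 84 mm across, 53 mm high; stays where it is. Origin: centre of its underside
Not all that is in view belongs to the job. What is shaped like the block but orange or pink is not meant.

How it is judged:
By the outcome, as a careful person would: the job done as asked, in the order asked, and still so for the second after the job is handed in, with the robot touching nothing.
It also fails if it takes over 72 s, if anything falls off the work surface, if the arm or the gripper's body presses on something with over 40 N, if the wrist force passes 120 N, or if a joint passes its speed limit or range.

### The arm

A 6-joint arm with a two-finger parallel gripper is mounted at the origin on the work surface. World frame = base frame: x ahead of the robot, y to its left, z up, the work surface at z = 0. Lengths are in m, angles in rad, forces in N, time in s.
With the tool pointing down it reaches from about 0.3 to 0.85 m from the base axis. Payload 4.2 kg.
Tool frame: the origin (TCP) lies midway between the tips of the shut fingers; the grasp point (between the pads) lies 19 mm behind it; z points along the fingers, y is the line along which they close (so a half turn about z gives the same grasp; the last joint's range is limited). The gripper opens to 91 mm and grips with 3 to 60 N. Pads are 32 mm wide; open, the fingers measure 118 mm over their backs; the gripper's body (76 mm by 178 mm) begins 60 mm behind the grasp point.
Start: joints at [1.13, 0.32, 1.565, -0, 1.257, -0.02], TCP at [0.235, 0.525, 0.214] pointing down, gripper open.
Joint ranges: [-3.11, 3.11], [-0.84, 2.01], [0.21, 2.61], [-1.34, 4.49], [0.05, 2.63], [-2.56, 2.56]. Speed limits (rad/s): [2.57, 2.57, 3.14, 3.14, 3.14, 3.14].

### API

Orientations are given as a unit quaternion [w, x, y, z].
In Python, from workcell import monitor, viewer, ctrl gives the robot as it stands.
- The arm moves only by the tool jog_arm, never from a script. Its argument "increments" is a list of rows, each an object with "travel": the shift along the tool's x, y, z in cm, a list of three; "turn": the turn about the tool's z in degrees. In form: [{"travel": [dx, dy, dz], "turn": turn}, ...]. A call has 1 to 20 rows; each row is the pose to reach, as a shift and turn from the pose commanded when the call began, along the tool's axes at that moment; what a row does not reach only later rows make up. A row lasts 1/8 s, in which the tool goes at most 62.5 mm and 10.7 degrees, less where a joint would pass 70% of its speed; a pose out of reach is approached as far as the arm can. A call with a gripper value outside its range is refused whole. "fingers" is the opening, from 0 (shut) to 1 (fully open), set as the call begins (left out, the last holds). The fingers move at their own pace and stop on an object; "squeeze" is the grip in N (left out, the last holds). Time passes only in rows, so rows that repeat a pose let the fingers close. It gives the time, the measured TCP pose, the force, the opening and the grip force at its end, in the units of the state.
- monitor.observe(): the state, without advancing time (a new reading comes with each control period).
- viewer.capture(name): name is "scene" or "top" or "wrist"; returns (picture, depth): 400x640x3 uint8, red, green, blue; 400x640 float32, m along the optical axis (not along the pixel's ray), 0 where there is no reading.
- viewer.camera_info(name): a dict with "vfov" (degrees; the focal length in pixels is half the picture's height over the tangent of half this angle, whatever the lens; pixels are square), "cx", "cy" (the principal point, pixels), "k1" (the pictures are not rectified: a ray, as slopes to the right and down, at radius r is drawn at 1 + k1 r^2 times it, then the intrinsics apply), "extrinsics" (4x4, takes a point from world to camera coordinates). Camera axes: x right, y up, looking along -z (the intrinsics and any distortion apply to the point x, -y, -z); pixel columns grow to the right and rows downward; lengths in m; the calibration is good to about 2 mm. A picture is of the moment at which its call begins: read the wrist's pose just before it. camera_info takes no time and is no camera call; for the wrist camera it gives the pose at the moment of the call.
- ctrl.job_done(): hands the job in; it is judged then, once.
The state is a dict: "time_s": time; "joints": joint angles; "joint_vel": joint speeds; "tau": joint torques, N m; "tool_pos": TCP position; "eef_rot": TCP orientation; "force": force on the tool from outside, world axes, zero at the start; "wrist_torque": the same for the moment, N m; "finger_gap": finger opening in m; "grasp_force": force on a finger pad.
Only numpy, scipy, OpenCV 4.12 (cv2) and the standard library are available. Lean on these libraries where they do the work, as an engineer would, in place of code of your own. Each camera call takes 0.05 s, during which the arm holds its last target. There are 200 camera calls.

## Working session

There is one attempt and no reset: what is moved stays moved. The work goes in short steps, Python scripts to look and compute and a tool call to move; the robot and the scene stay as the last step left them, time stands still between calls to the robot, and variables do not carry over. Pictures are saved under pics/ and viewed, at most 10 in all, crops included, and the job is handed in when it is done.

Besides the shell and the picture viewer there is one more tool, called after "Call:" by a JSON object that holds its "method" and its "body". jog_arm: Moves the arm, as the interface text tells. Its arguments: {"type":"object","properties":{"increments":{"type":"array"},"fingers":{"type":"number"},"squeeze":{"type":"number"}},"required":["increments"]}

```bash
ls; mkdir -p pics; cat > h.py <<'E'
import numpy as np, cv2
from workcell import monitor, viewer, ctrl
def K(i):
    f=200/np.tan(np.radians(i['vfov'])/2); return f
def world(name,info,u,v,d=None,z=None):
    f=K(info); x=(u-info['cx'])/f; y=(v-info['cy'])/f
    rd=np.hypot(x,y); r=rd
    for _ in range(30): r=rd/(1+info['k1']*r*r)
    s=r/rd if rd>0 else 1
    ray=np.array([x*s,-y*s,-1.]); E=np.array(info['extrinsics']); R=E[:3,:3];t=E[:3,3]
    o=-R.T@t; dr=R.T@ray
    if z is not None: d=(z-o[2])/dr[2]
    return o+dr*d
def pix(info,p):
    E=np.array(info['extrinsics']); c=E[:3,:3]@np.array(p)+E[:3,3]; x=c[0]/-c[2]; y=-c[1]/-c[2]; s=1+info['k1']*(x*x+y*y); f=K(info)
    return np.array([f*x*s+info['cx'],f*y*s+info['cy']])
def snap(name,fn):
    i=viewer.camera_info(name); im,d=viewer.capture(name)
    cv2.imwrite(f'pics/{fn}.png',im[:,:,::-1]); np.savez(f'{fn}.npz',im=im,d=d,i=np.array(i,dtype=object)); return i,im,d
def load(fn):
    a=np.load(f'{fn}.npz',allow_pickle=True); return a['i'].item(),a['im'],a['d']
E
python3 - <<'E'
from h import *
for n in('scene','top'):
    i,im,d=snap(n,n+'0'); print(i)
a=cv2.imread('pics/scene0.png');b=cv2.imread('pics/top0.png')
print(monitor.observe())
E
```

```text
pics
{'vfov': 57.90867140443605, 'cx': 325.2190607166876, 'cy': 199.32615285952375, 'k1': 0.010268654154474564, 'extrinsics': array([[-0.50999949,  0.8601171 , -0.00995465,  0.23872103],
       [-0.70376738, -0.41058317,  0.57976973,  0.27999597],
       [ 0.49458265,  0.30268802,  0.81471957, -1.39014413],
       [ 0.        ,  0.        ,  0.        ,  1.        ]])}
{'vfov': 44.30666131789581, 'cx': 316.9690657843612, 'cy': 198.49491768614791, 'k1': -0.09627531142088304, 'extrinsics': array([[-0.11791731, -0.99301659, -0.00368248,  0.07213151],
       [ 0.97036997, -0.11601409,  0.21195013, -0.55661363],
       [-0.21089721,  0.02141922,  0.97727355, -1.49280304],
       [ 0.        ,  0.        ,  0.        ,  1.        ]])}
{'time_s': 0.1, 'joints': array([ 1.12999786e+00,  3.20245618e-01,  1.56554545e+00,  4.96586655e-06,
        1.25740887e+00, -2.00125585e-02]), 'joint_vel': array([ 0.00122864, -0.00148086, -0.0040742 , -0.00064775, -0.0007149 ,
       -0.00112757]), 'tau': array([ 1.30025212e-03, -4.13331270e+01, -2.32509702e+01,  7.28579611e-02,
        4.21974482e-02, -6.27072905e-05]), 'tool_pos': array([0.23468705, 0.52443231, 0.21319872]), 'eef_rot': array([-1.85828501e-04,  2.08844888e-01,  9.77948448e-01, -7.81865208e-04]), 'force': array([0.04599334, 0.16598608, 0.10789009]), 'wrist_torque': array([ 0.05894817, -0.02906521,  0.01694789]), 'grasp_force': 0.0, 'finger_gap': 0.09098363500094063}
```

View pics/scene0.png

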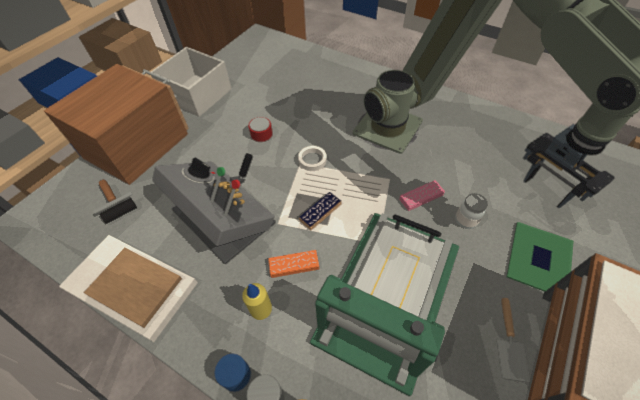

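View pics/top0.png

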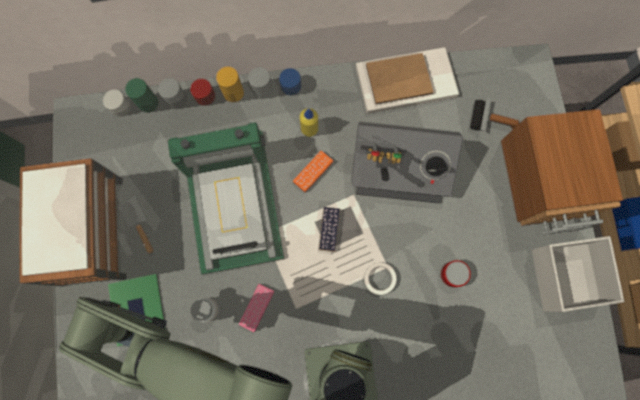

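Three block-shaped things appear in the top view: dark blue at (330,229), orange at (314,171) and pink at (256,307). The blue one with the pale wood sides fits the description, and I'll confirm it in an enlarged crop. The press is on the left around (228,200), with the handle at (236,247). The desk is on the right around (410,162), with the knob at (436,165) and the lever and flags near (385,160).

```bash
python3 - <<'E'
from h import *
i,im,d=load('top0')
c=im[115:285,165:475,::-1]
cv2.imwrite('pics/c1.png',cv2.resize(c,None,fx=2.58,fy=2.58,interpolation=cv2.INTER_CUBIC))
s,ims,ds=load('scene0')
P=lambda u,v,**k:np.round(world('top',i,u,v,**k),4)
for n,u,v in [('block',330,229),('handle',236,247),('bed',232,203),('knob',436,165),('bottle',309,118),('jar',204,310),('tin',456,273),('lever',384,174)]:
    print(n,P(u,v,d=d[v,u]))
E
```

```text
block [ 0.4652 -0.0246  0.023 ]
handle [0.4303 0.2649 0.1171]
bed [0.5786 0.2745 0.0603]
knob [ 0.6006 -0.3613  0.1562]
bottle [0.805  0.0017 0.1311]
jar [0.2565 0.379  0.1   ]
tin [ 0.2768 -0.3951  0.0513]
lever [ 0.5635 -0.1819  0.2662]
```

View pics/c1.png

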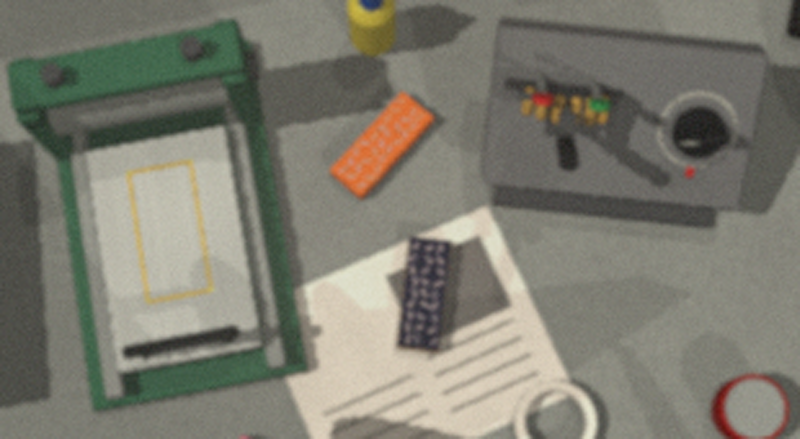

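The crop confirms it: the dark blue carved block at crop (425,294) is the one meant. The outline corners are (128,171), (190,161), (212,291) and (147,300). The red flag is at (541,100), the green flag at (599,105) (the knob side, so -y), the lever grip at (568,152) and the knob at (700,132).

```bash
cat >> h.py <<'E'
def yaw(a): return np.degrees(np.arctan2(a[1],a[0]))
E
python3 - <<'E'
from h import *
i,im,d=load('top0')
P=lambda x,y,z:world('top',i,165+x/2.58-.3,115+y/2.58-.3,z=z)
B=[P(*q,.023) for q in [(412,238),(452,240),(438,350),(398,347)]]
print('block',np.mean(B,0),yaw(B[0]+B[1]-B[2]-B[3]),np.linalg.norm(B[0]-B[3]),np.linalg.norm(B[0]-B[1]))
O=[P(*q,.06) for q in [(128,171),(190,161),(212,291),(147,300)]]
print('outline',np.mean(O,0),yaw(O[0]+O[1]-O[2]-O[3]),np.linalg.norm(O[0]-O[3]),np.linalg.norm(O[0]-O[1]))
H=[P(124,351,.118),P(238,331,.118)]
print('handle',np.mean(H,0),yaw(H[0]-H[1])-90,np.linalg.norm(H[0]-H[1]))
# console: fit plane via depth of both cams
def cloud(n,u0,u1,v0,v1):
    i,im,d=load(n); L=[]
    for v in range(v0,v1):
        for u in range(u0,u1):
            if d[v,u]>0: L.append(np.r_[world(n,i,u,v,d=d[v,u]),im[v,u]])
    return np.array(L)
for n,box in (('top0',(345,475,115,210)),('scene0',(150,280,150,260))):
    C=cloud(n,*box); X=C[:,:3]
    m=(X[:,2]>.08)&(X[:,2]<.18)
    Y=X[m]; best=0
    rng=np.random.default_rng(0)
    for _ in range(500):
        a,b,c=Y[rng.choice(len(Y),3,False)]; nn=np.cross(b-a,c-a); l=np.linalg.norm(nn)
        if l<1e-5: continue
        nn/=l; nn*=np.sign(nn[2]); k=abs((Y-a)@nn)<.003
        if abs(nn[2]-.82)<.1 and k.sum()>best: best=k.sum(); nb=nn; kb=k
    Q=Y[kb]; cc=Q.mean(0); nn=np.linalg.svd(Q-cc,full_matrices=False)[2][2]; nn*=np.sign(nn[2])
    print(n,'normal',nn,'yaw',yaw(-nn[:2]),'pt',cc,best,len(Y))
    h=(X-cc)@nn
    r,g,b=C[:,3],C[:,4],C[:,5]
    for nm,k in (('red',(r>100)&(g<.55*r)&(b<.55*r)),('green',(g>60)&(r<.6*g)&(b<.7*g))):
        k&=h>.03
        if k.sum(): print(nm,k.sum(),np.median(X[k],0),np.median(h[k]))
    k=(h>.07)&(C[:,3:].max(1)<60); print('dark hi',k.sum(),X[k].mean(0) if k.any() else '',X[k].min(0),X[k].max(0))
    th=np.radians(yaw(-nn[:2])); 
    k=(h>.038)&(h<.05)&(C[:,3:].max(1)<70); 
    ux=np.array([np.cos(th)*.82,np.sin(th)*.82,.573]); uy=np.array([-np.sin(th),np.cos(th),0])
    if k.any(): 
        K_=X[k]; print('knobbar',k.sum(),K_.mean(0)); A=np.c_[(K_-K_.mean(0))@ux,(K_-K_.mean(0))@uy]; w,V=np.linalg.eigh(A.T@A); print('bar dir',V[:,1],np.ptp(A@V,0))
E
```

```text
block [ 0.46739601 -0.02313163  0.023     ] -14.270979560512545 0.13765708405080454 0.05005155797932728
outline [0.5765404  0.28037814 0.06      ] 4.164827597248253 0.1642850198116104 0.07800826628350366
handle [0.43089074 0.26820438 0.118     ] 3.3677117881751144 0.13420784847880096
top0 normal [-0.55058184  0.12760675  0.82497039] yaw -13.048887297087019 pt [ 0.63576566 -0.27662182  0.13202296] 2851 5460
red 34 [ 0.63212717 -0.16871735  0.24378986] 0.10765794603615264
green 18 [ 0.61771768 -0.22983549  0.24491661] 0.10910212142608311
dark hi 70 [ 0.56862114 -0.18522528  0.25294718] [ 0.54709828 -0.19764962  0.20829009] [ 0.59849905 -0.17543784  0.27023624]
knobbar 95 [ 0.59890843 -0.33411169  0.1686818 ]
bar dir [0.19209693 0.98137596] [0.03506359 0.25153404]
scene0 normal [-0.55822618  0.12809394  0.8197411 ] yaw -12.923703745098356 pt [ 0.65372855 -0.25280862  0.14180505] 2139 4694
red 65 [ 0.63585088 -0.16669184  0.23977932] 0.10138627630445005
green 45 [ 0.62297141 -0.22742199  0.2394984 ] 0.10047354788494822
dark hi 164 [ 0.57534299 -0.18177618  0.24338008] [ 0.55070681 -0.20534851  0.20703259] [ 0.61865851 -0.17147733  0.26924424]
knobbar 132 [ 0.62609895 -0.26489805  0.17758549]
bar dir [0.18624274 0.98250376] [0.03129682 0.24646248]
```

```bash
cat >> h.py <<'E'
def go(p,y=None,base=None):
    """print travel (cm) and turn (deg) to TCP p with closing line (tool y) at world yaw y (mod 180)"""
    from scipy.spatial.transform import Rotation as R
    s=monitor.observe(); q=s['eef_rot']; M=R.from_quat([*q[1:],q[0]]).as_matrix()
    t=M.T@(np.array(p)-s['tool_pos'])*100
    k=0 if y is None else -((y-yaw(M[:2,1])+90)%180-90)
    print('travel',np.round(t,2),'turn',round(k,1),'| now',np.round(s['tool_pos'],4),'yaw_y',round(yaw(M[:2,1]),1),'tilt',np.round(M[:,2],3),'j',np.round(s['joints'],2),'F',np.round(s['force'],1),'gap',round(s['finger_gap'],4),'t',s['time_s'])
E
python3 -c "
from h import *
go([.467,-.023,.15],75.7)"
```

```text
travel [-43.57 -40.47   6.38] turn -9.8 | now [0.2347 0.5244 0.2132] yaw_y 65.9 tilt [-0.001 -0.001 -1.   ] j [ 1.13  0.32  1.57  0.    1.26 -0.02] F [0.  0.2 0.1] gap 0.091 t 0.1
```

Call:
{"method": "jog_arm", "body": {"increments": [{"travel": [-43.6,-40.5,0],"turn": -9.8},{"travel": [-43.6,-40.5,0],"turn": -9.8},{"travel": [-43.6,-40.5,0],"turn": -9.8},{"travel": [-43.6,-40.5,0],"turn": -9.8},{"travel": [-43.6,-40.5,0],"turn": -9.8},{"travel": [-43.6,-40.5,0],"turn": -9.8},{"travel": [-43.6,-40.5,0],"turn": -9.8},{"travel": [-43.6,-40.5,0],"turn": -9.8},{"travel": [-43.6,-40.5,6],"turn": -9.8},{"travel": [-43.6,-40.5,6],"turn": -9.8},{"travel": [-43.6,-40.5,6],"turn": -9.8},{"travel": [-43.6,-40.5,6],"turn": -9.8},{"travel": [-43.6,-40.5,6],"turn": -9.8}], "fingers": 1}}

```text
time_s: 1.72
tool_pos: [0.4675, -0.0219, 0.1547]
eef_rot: [0.001, 0.124, 0.992, 0.0]
force: [0.6, -0.3, 0.3]
finger_gap: 0.0911
grasp_force: 0.0
```

```bash
python3 -c "
from h import *
go([.467,-.023,.005],75.7)
i,im,d=snap('wrist','w1')
m=((im[:,:,2].astype(int)-im[:,:,0]>8)&(im[:,:,2]<110)).astype(np.uint8)
n,l,s,c=cv2.connectedComponentsWithStats(cv2.morphologyEx(m,cv2.MORPH_CLOSE,np.ones((7,7))))
for k in range(1,n):
  if s[k,4]>800: print(s[k],c[k],world('w',i,*c[k],z=.023),cv2.minAreaRect(np.argwhere(l==k)[:,::-1].astype(np.float32)))
"
```

```text
travel [ 0.04 -0.13 14.97] turn 0.1 | now [ 0.4675 -0.0219  0.1547] yaw_y 75.8 tilt [ 0.001  0.    -1.   ] j [-0.07  0.2   1.89  0.    1.05 -1.39] F [ 0.6 -0.3  0.3] gap 0.0911 t 1.725
[  446    17   194   288 13079] [537.68782017 134.18892882] [0.46348766 0.21356342 0.023     ] ((559.308349609375, 166.97705078125), (274.2793884277344, 200.75765991210938), 81.75367736816406)
[ 295  125   50  124 5782] [319.94811484 185.12677274] [ 0.46063741 -0.01864741  0.023     ] ((319.5, 186.5), (123.0, 49.0), 90.0)
[   0  241  105   61 2090] [ 45.32822967 273.05311005] [ 0.48415346 -0.36627214  0.023     ] ((56.1161994934082, 278.653564453125), (49.46520233154297, 115.91765594482422), 69.74353790283203)
[ 182  295   35   41 1023] [200.76539589 314.92668622] [ 0.58448213 -0.20272029  0.023     ] ((199.6503448486328, 314.636474609375), (43.06045913696289, 30.56643295288086), 83.41805267333984)
[402 294  54  27 805] [437.32546584 307.73291925] [0.64643973 0.08358308 0.023     ] ((428.266357421875, 307.38238525390625), (53.02829360961914, 25.76899528503418), 1.080924153327942)
[  69  369  338   31 9592] [242.21351126 384.80129274] [ 0.70403088 -0.18899903  0.023     ] ((237.5, 384.0), (30.0, 337.0), 90.0)
```

View pics/w1.png

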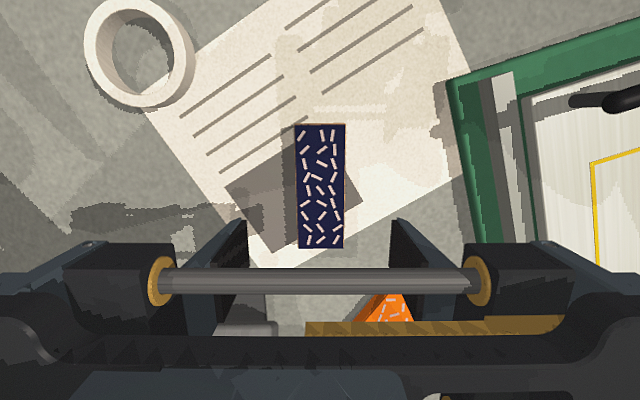

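The block spans pixels x 295–345, y 124–249, is square to the fingers and sits near (0.462,-0.020). Descending to grip it.

Call:
{"method": "jog_arm", "body": {"increments": [{"travel": [0.5,0.1,6],"turn": 0},{"travel": [0.5,0.1,11],"turn": 0},{"travel": [0.5,0.1,14],"turn": 0},{"travel": [0.5,0.1,14.9],"turn": 0},{"travel": [0.5,0.1,14.9],"turn": 0}], "fingers": 1}}

```text
time_s: 2.4
tool_pos: [0.4633, -0.0203, 0.0055]
eef_rot: [0.0, 0.124, 0.992, 0.0]
force: [0.1, -0.7, -0.2]
finger_gap: 0.0913
grasp_force: 0.0
```

Call:
{"method": "jog_arm", "body": {"increments": [{"travel": [0,0,0],"turn": 0},{"travel": [0,0,0],"turn": 0},{"travel": [0,0,0],"turn": 0},{"travel": [0,0,0],"turn": 0},{"travel": [0,0,0],"turn": 0},{"travel": [0,0,0],"turn": 0}], "fingers": 0.4, "squeeze": 25}}

```text
time_s: 3.15
tool_pos: [0.4631, -0.0207, 0.0053]
eef_rot: [0.0, 0.125, 0.992, 0.0]
force: [-0.1, 0.3, 5.0]
finger_gap: 0.0537
grasp_force: 25.0
```

Call:
{"method": "jog_arm", "body": {"increments": [{"travel": [0,0,-4],"turn": 0},{"travel": [0,0,-9],"turn": 0},{"travel": [0,0,-15],"turn": 0},{"travel": [0,0,-15],"turn": 0},{"travel": [0,0,-15],"turn": 0}]}}

```text
time_s: 3.78
tool_pos: [0.4618, -0.0207, 0.154]
eef_rot: [-0.001, 0.125, 0.992, -0.0]
force: [-1.2, 0.4, -2.0]
finger_gap: 0.0538
grasp_force: 25.0
```

```bash
python3 -c "
from h import *
go([.5765,.280,.155],93.8)
i,im,d=snap('wrist','w2')"
```

```text
travel [-3.68 31.97 -0.12] turn -18.1 | now [ 0.4618 -0.0207  0.154 ] yaw_y 75.7 tilt [-0.002  0.    -1.   ] j [-0.07  0.2   1.9  -0.    1.05 -1.39] F [-1.2  0.4 -2. ] gap 0.0538 t 3.775
```

Call:
{"method": "jog_arm", "body": {"increments": [{"travel": [-3.7,32.0,0],"turn": -18.1},{"travel": [-3.7,32.0,0],"turn": -18.1},{"travel": [-3.7,32.0,0],"turn": -18.1},{"travel": [-3.7,32.0,0],"turn": -18.1},{"travel": [-3.7,32.0,0],"turn": -18.1},{"travel": [-3.7,32.0,0],"turn": -18.1},{"travel": [-3.7,32.0,0],"turn": -18.1},{"travel": [-3.7,32.0,0],"turn": -18.1},{"travel": [-3.7,32.0,0],"turn": -18.1}]}}

```text
time_s: 4.95
tool_pos: [0.5774, 0.2787, 0.155]
eef_rot: [-0.0, -0.032, 0.999, -0.0]
force: [0.5, -0.6, -1.7]
finger_gap: 0.0538
grasp_force: 25.0
```

```bash
python3 -c "
from h import *
go([.5765,.280,.066],93.8)
i,im,d=snap('wrist','w3')
for p in [(.5765,.28,.06),(.431,.268,.118)]: print(pix(i,p))"
```

```text
travel [0.08 0.14 8.9 ] turn -0.1 | now [0.5774 0.2787 0.155 ] yaw_y 93.7 tilt [-0. -0. -1.] j [ 0.43  0.46  1.49 -0.    1.19 -1.2 ] F [ 0.5 -0.6 -1.7] gap 0.0538 t 4.95
[320.13666741 200.77372088]
[316.54071361   4.43399268]
```

View pics/w3.png

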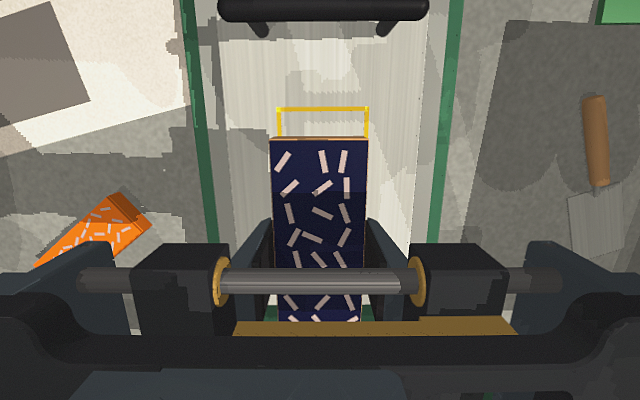

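The block hangs over the outline. The outline's near edge runs from (278,109) to (367,109), and the block's near edge from (270,139) to (368,139). Checking both in world coordinates.

```bash
python3 -c "
from h import *
i,im,d=load('w3')
a,b=[world('',i,u,v,z=.06) for u,v in ((280,109),(366,109))]
print(a,b,np.linalg.norm(a-b),yaw(b-a)-90)
m=(a+b)/2; t=np.radians(yaw(b-a)-90); ax=np.array([np.cos(t),np.sin(t)]); print('outline c',m[:2]+.08*ax)
for u in (279,367): 
  print([np.round(world('',i,u,v,z=.06),4) for v in (120,134)])
h=[world('',i,u,9,z=.113) for u in (219,428)]; print('handle',np.mean(h,0),yaw(h[1]-h[0])-90, np.linalg.norm(h[0]-h[1]))
c,e=[world('',i,u,141,z=.174) for u,v in ((270,139),(368,139))]; print('block near edge',c,e,np.linalg.norm(c-e),yaw(e-c)-90); print((c+e)/2)
"
```

```text
[0.49485843 0.23928694 0.06      ] [0.49000952 0.31477762 0.06      ] 0.0756462432464909 3.675168464214593
outline c [0.57226945 0.28216027]
[array([0.5043, 0.2387, 0.06  ]), array([0.5165, 0.239 , 0.06  ])]
[array([0.4993, 0.3167, 0.06  ]), array([0.5114, 0.318 , 0.06  ])]
handle [0.4313301  0.27251107 0.113     ] 3.6782164730713305 0.1359164065797166
block near edge [0.51298853 0.24950976 0.174     ] [0.50975728 0.29991463 0.174     ] 0.05050832905508376 3.6679761019514956
[0.5113729  0.27471219 0.174     ]
```

Call:
{"method": "jog_arm", "body": {"increments": [{"travel": [0.6,0.3,3],"turn": 0},{"travel": [0.6,0.3,6],"turn": 0},{"travel": [0.6,0.3,8],"turn": 0},{"travel": [0.6,0.3,8.5],"turn": 0},{"travel": [0.6,0.3,8.7],"turn": 0},{"travel": [0.6,0.3,8.8],"turn": 0},{"travel": [0.6,0.3,8.8],"turn": 0}]}}

```text
time_s: 5.88
tool_pos: [0.572, 0.283, 0.0677]
eef_rot: [0.001, -0.033, 0.999, 0.0]
force: [0.3, -0.5, -0.5]
finger_gap: 0.0542
grasp_force: 25.0
```

Call:
{"method": "jog_arm", "body": {"increments": [{"travel": [0,0,0.05],"turn": 0},{"travel": [0,0,0.1],"turn": 0},{"travel": [0,0,0.15],"turn": 0},{"travel": [0,0,0.15],"turn": 0}]}}

```text
time_s: 6.38
tool_pos: [0.5715, 0.2828, 0.0654]
eef_rot: [-0.0, -0.033, 0.999, -0.0]
force: [-0.0, -0.1, -0.5]
finger_gap: 0.0539
grasp_force: 25.0
```

Call:
{"method": "jog_arm", "body": {"increments": [{"travel": [0,0,0.05],"turn": 0},{"travel": [0,0,0.1],"turn": 0},{"travel": [0,0,0.1],"turn": 0}]}}

```text
time_s: 6.75
tool_pos: [0.5716, 0.2828, 0.0653]
eef_rot: [0.0, -0.033, 0.999, 0.0]
force: [-1.9, -0.6, 5.4]
finger_gap: 0.0537
grasp_force: 25.0
```

The block is in contact at about 5 N. Releasing and rising.

Call:
{"method": "jog_arm", "body": {"increments": [{"travel": [0,0,0],"turn": 0},{"travel": [0,0,0],"turn": 0},{"travel": [0,0,0],"turn": 0},{"travel": [0,0,0],"turn": 0}], "fingers": 0.9}}

```text
time_s: 7.25
tool_pos: [0.5716, 0.2828, 0.0643]
eef_rot: [-0.0, -0.033, 0.999, 0.0]
force: [0.1, -0.0, -0.5]
finger_gap: 0.0819
grasp_force: 0.0
```

Call:
{"method": "jog_arm", "body": {"increments": [{"travel": [0,0,-3],"turn": 0},{"travel": [0,0,-8],"turn": 0},{"travel": [4,0,-11],"turn": 0},{"travel": [10,0,-11],"turn": 0},{"travel": [16,0.1,-11],"turn": 0},{"travel": [19,0.1,-11],"turn": 0},{"travel": [19,0.1,-11],"turn": 0}]}}

```text
time_s: 8.12
tool_pos: [0.3802, 0.271, 0.1749]
eef_rot: [0.0, -0.034, 0.999, 0.0]
force: [1.2, -0.2, 0.2]
finger_gap: 0.0818
grasp_force: 0.0
```

```bash
python3 -c "
from h import *
i,im,d=snap('top','t2')
cv2.imwrite('pics/t2c.png',cv2.resize(im[110:290,170:320,::-1],None,fx=3.3,fy=3.3,interpolation=cv2.INTER_CUBIC))
ax=np.array([.998,.0643]); c=np.array([.4315,.2715])-.032*ax
go([*c,.2],93.7); go([*c,.09],93.7)"
```

```text
travel [-1.75 -0.32 -2.5 ] turn 0.2 | now [0.3819 0.2715 0.175 ] yaw_y 93.9 tilt [ 0.002  0.001 -1.   ] j [ 0.59  0.18  1.86 -0.    1.1  -1.04] F [0.6 0.  0.3] gap 0.082 t 8.175
travel [-1.73 -0.33  8.5 ] turn 0.2 | now [0.3819 0.2715 0.175 ] yaw_y 93.9 tilt [ 0.002  0.001 -1.   ] j [ 0.59  0.18  1.86 -0.    1.1  -1.04] F [0.6 0.  0.3] gap 0.082 t 8.175
```

View pics/t2c.png

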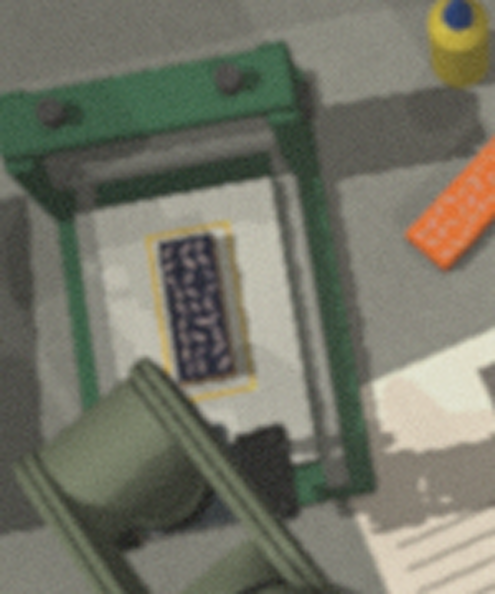

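The block lies inside the outline with margin on all sides. Now the bed push: shut the fingers, lower behind the bar and push along press +x.

Call:
{"method": "jog_arm", "body": {"increments": [{"travel": [0,-0.3,0],"turn": 0},{"travel": [0,-0.3,2],"turn": 0},{"travel": [0,-0.3,5],"turn": 0},{"travel": [0,-0.3,8],"turn": 0},{"travel": [0,-0.3,8.5],"turn": 0},{"travel": [0,-0.3,8.5],"turn": 0}], "fingers": 0, "squeeze": 10}}

```text
time_s: 8.93
tool_pos: [0.3831, 0.2684, 0.0896]
eef_rot: [0.0, -0.033, 0.999, 0.0]
force: [-0.1, -0.5, -1.2]
finger_gap: 0.0251
grasp_force: 0.0
```

Call:
{"method": "jog_arm", "body": {"increments": [{"travel": [-1.5,0,0],"turn": 0},{"travel": [-2.2,0,0],"turn": 0},{"travel": [-2.6,0,0],"turn": 0},{"travel": [-3.1,0,0],"turn": 0},{"travel": [-3.8,0,0],"turn": 0},{"travel": [-4.8,0,0],"turn": 0},{"travel": [-5.8,0,0],"turn": 0},{"travel": [-6.8,0,0],"turn": 0},{"travel": [-7.8,0,0],"turn": 0},{"travel": [-8.8,0,0],"turn": 0},{"travel": [-9.8,0,0],"turn": 0},{"travel": [-10.6,0,0],"turn": 0},{"travel": [-11.4,0,0],"turn": 0},{"travel": [-12,0,0],"turn": 0},{"travel": [-12.4,0,0],"turn": 0},{"travel": [-12.7,0,0],"turn": 0},{"travel": [-13,0,0],"turn": 0}]}}

```text
time_s: 11.05
tool_pos: [0.4875, 0.2752, 0.0898]
eef_rot: [-0.026, -0.031, 0.999, -0.003]
force: [-65.3, 6.3, 44.0]
finger_gap: 0.0004
grasp_force: 33.5
```

Call:
{"method": "jog_arm", "body": {"increments": [{"travel": [2.5,0,0],"turn": 0},{"travel": [4,0,0],"turn": 0},{"travel": [4,0,0],"turn": 0}]}}

```text
time_s: 11.42
tool_pos: [0.4727, 0.2739, 0.0895]
eef_rot: [0.001, -0.033, 0.999, -0.0]
force: [0.8, -0.5, 0.1]
finger_gap: 0.0007
grasp_force: 0.0
```

```bash
python3 -c "
from h import *
go([.4315,.27,.09])
i,im,d=snap('scene','s3'); snap('wrist','w4')
a=cv2.resize(im[190:390,300:480,::-1],None,fx=2.9,fy=2.9,interpolation=cv2.INTER_CUBIC)
cv2.imwrite('pics/s3c.png',a)"
```

```text
travel [ 4.13 -0.12 -0.05] turn 0 | now [0.4727 0.2739 0.0895] yaw_y 93.8 tilt [ 0.002 -0.    -1.   ] j [ 0.5   0.38  1.81 -0.    0.95 -1.13] F [ 0.8 -0.5  0.1] gap 0.0007 t 11.425
```

View pics/s3c.png

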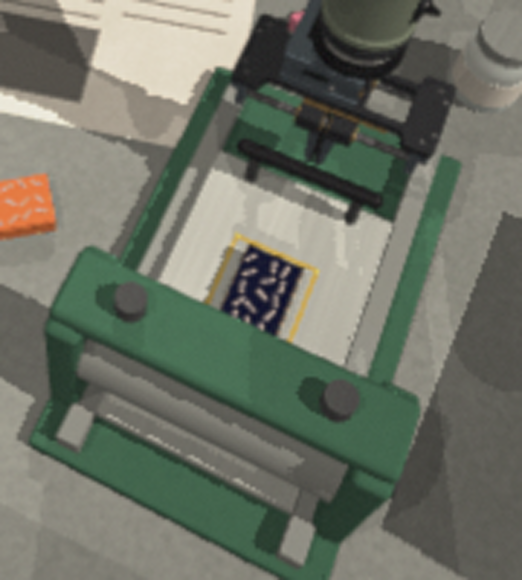

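The block is still inside the outline, and the bed has moved in with its bar running from crop (243,147) to (380,200). Measuring the bar to see whether it reached the end stop.

```bash
python3 -c "
from h import *
i,im,d=load('s3')
A=[world('',i,300+x/2.9-.3,190+y/2.9-.3,z=.112) for x,y in ((242,147),(381,201))]
print('bar now',A,np.mean(A,0),np.linalg.norm(A[0]-A[1]))
i,im,d=load('scene0')
A=[];
for (u,v) in ((394,219),(438,240)): A.append(world('',i,u,v,z=.112))
print('bar start',np.mean(A,0))
# dark, z .11-.121 points in both scene images
for n in('scene0','s3'):
  i,im,d=load(n); L=[]
  for v in range(200,280):
    for u in range(370,450):
      if d[v,u]>0 and im[v,u].max()<70:
        p=world('',i,u,v,d=d[v,u])
        if .105<p[2]<.122 and .18<p[1]<.36 and .38<p[0]<.58: L.append(p)
  L=np.array(L); a=np.array([.998,.0643]); s=L[:,:2]@a; print(n,len(L),np.median(L,0),'along',np.median(s),np.percentile(s,[5,95]))
"
```

```text
bar now [array([0.52208788, 0.21501472, 0.112     ]), array([0.5090497 , 0.34606975, 0.112     ])] [0.51556879 0.28054223 0.112     ] 0.1317019888421837
bar start [0.44568989 0.27678104 0.112     ]
scene0 263 [0.434899   0.2739431  0.11508994] along 0.4518080323508206 [0.44458871 0.4563261 ]
s3 341 [0.51713232 0.27859486 0.11538965] along 0.5344430537741367 [0.50832754 0.53970947]
```

```bash
python3 -c "
from h import *
a=np.array([.998,.0643]);b=np.array([-.0643,.998])
L=[];C=[]
for n in('top0','scene0'):
  i,im,d=load(n); L=[]
  r,g,bl=[im[:,:,k].astype(int) for k in range(3)]
  m=(g>r*1.25)&(g>bl*1.1)&(d>0)
  for v,u in np.argwhere(m):
    p=world('',i,u,v,d=d[v,u])
    if .35<p[0]<.95 and .05<p[1]<.5 and p[2]>.003: L.append(p)
  L=np.array(L); s=L[:,:2]@a; t=L[:,:2]@b
  print(n,len(L),'s',np.percentile(s,[.3,1,2,98,99,99.7]),'t',np.percentile(t,[.5,1,2,98,99,99.5]))
  k=L[:,2]>.205; print('beam top s',np.percentile(s[k],[2,50,98]))
  print(np.histogram(L[:,2],bins=[0,.02,.03,.04,.05,.06,.07,.08,.1,.2,.22]))
  k=(L[:,2]<.06); print('low s',np.percentile(s[k],[.5,1,2,50,98,99]))
"
```

```text
top0 3445 s [0.39787393 0.39923981 0.40044332 0.78107562 0.782579   0.78814649] t [0.10957559 0.11053937 0.11155558 0.37343262 0.37437451 0.37534514]
beam top s [0.72691995 0.75164095 0.78223284]
(array([ 908,  697,    7,    5,    8,    8,   13,   19,  179, 1577]), array([0.  , 0.02, 0.03, 0.04, 0.05, 0.06, 0.07, 0.08, 0.1 , 0.2 , 0.22]))
low s [0.39767836 0.39835009 0.39921804 0.4673775  0.74269838 0.74556062]
scene0 7864 s [0.39969849 0.40356805 0.41874619 0.83433419 0.8353875  0.83629775] t [0.11259481 0.11389017 0.11559757 0.37665385 0.37790722 0.37870981]
beam top s [0.72997202 0.76145559 0.78582214]
(array([2116, 1662,   18,   16,   25,   34,   31,   64,  486, 3409]), array([0.  , 0.02, 0.03, 0.04, 0.05, 0.06, 0.07, 0.08, 0.1 , 0.2 , 0.22]))
low s [0.39936766 0.40069698 0.40344603 0.79257704 0.83543615 0.83604073]
```

Call:
{"method": "jog_arm", "body": {"increments": [{"travel": [-1,0,0],"turn": 0},{"travel": [-1.5,0,0],"turn": 0},{"travel": [-1.8,0,0],"turn": 0},{"travel": [-2.1,0,0],"turn": 0}]}}

```text
time_s: 12.02
tool_pos: [0.4877, 0.2752, 0.0893]
eef_rot: [-0.006, -0.032, 0.999, -0.001]
force: [-19.2, 1.4, 14.2]
finger_gap: 0.0005
grasp_force: 9.6
```

```bash
python3 -c "
from h import *
a=np.array([.998,.0643]);b=np.array([-.0643,.998])
i,im,d=snap('scene','s4')
for n in('scene0','s4'):
  i,im,d=load(n); L=[]
  for v in range(190,390):
    for u in range(300,470):
      if d[v,u]>0: 
        p=world('',i,u,v,d=d[v,u]); L.append([p[:2]@a,p[:2]@b,p[2],u,v])
  L=np.array(L); k=(abs(L[:,1]-.244)<.06)
  print(n)
  for s0 in np.arange(.40,.86,.01):
    q=L[k&(abs(L[:,0]-s0)<.005)]; print(round(s0,2),np.round(np.percentile(q[:,2],[3,15,50,85,97]),3) if len(q) else '',end=' | ')
  print()
cv2.imwrite('pics/s4c.png',cv2.resize(im[270:390,300:460,::-1],None,fx=5,fy=5,interpolation=cv2.INTER_CUBIC))
"
```

```text
scene0
0.4 [0.016 0.017 0.018 0.02  0.021] | 0.41 [0.018 0.019 0.02  0.022 0.023] | 0.42  | 0.43 [0.056 0.057 0.058 0.059 0.061] | 0.44 [0.057 0.058 0.059 0.115 0.116] | 0.45 [0.056 0.059 0.107 0.117 0.119] | 0.46 [0.057 0.058 0.06  0.111 0.115] | 0.47 [0.056 0.058 0.059 0.061 0.062] | 0.48 [0.056 0.057 0.059 0.061 0.063] | 0.49 [0.056 0.058 0.06  0.061 0.063] | 0.5 [0.057 0.058 0.059 0.061 0.063] | 0.51 [0.057 0.058 0.06  0.061 0.062] | 0.52 [0.056 0.058 0.06  0.061 0.063] | 0.53 [0.056 0.058 0.059 0.061 0.063] | 0.54 [0.056 0.058 0.059 0.061 0.062] | 0.55 [0.056 0.057 0.059 0.061 0.062] | 0.56 [0.057 0.058 0.059 0.061 0.062] | 0.57 [0.056 0.058 0.059 0.061 0.062] | 0.58 [0.056 0.057 0.059 0.061 0.062] | 0.59 [0.056 0.058 0.06  0.061 0.062] | 0.6 [0.056 0.058 0.059 0.061 0.062] | 0.61 [0.056 0.058 0.059 0.061 0.062] | 0.62 [0.057 0.058 0.059 0.061 0.063] | 0.63 [0.057 0.058 0.06  0.061 0.063] | 0.64 [0.057 0.058 0.059 0.061 0.062] | 0.65 [0.057 0.058 0.06  0.061 0.063] | 0.66 [0.057 0.058 0.06  0.061 0.062] | 0.67 [0.056 0.058 0.06  0.061 0.062] | 0.68  | 0.69  | 0.7  | 0.71  | 0.72
[... 1467 characters left out ...]
65 [0.057 0.058 0.062 0.083 0.085] | 0.66 [0.057 0.059 0.062 0.083 0.085] | 0.67 [0.06  0.061 0.081 0.084 0.085] | 0.68 [0.08  0.083 0.083 0.084 0.085] | 0.69  | 0.7  | 0.71  | 0.72  | 0.73 [0.211 0.212 0.213 0.215 0.216] | 0.74 [0.211 0.212 0.214 0.215 0.216] | 0.75 [0.211 0.212 0.214 0.215 0.216] | 0.76 [0.211 0.212 0.214 0.215 0.216] | 0.77 [0.211 0.213 0.214 0.215 0.217] | 0.78 [0.059 0.061 0.166 0.214 0.215] | 0.79 [0.018 0.057 0.147 0.161 0.209] | 0.8 [0.018 0.019 0.023 0.135 0.142] | 0.81 [0.017 0.018 0.02  0.022 0.023] | 0.82 [0.017 0.019 0.02  0.022 0.023] | 0.83 [0.015 0.018 0.02  0.022 0.023] | 0.84 [-0.003 -0.001  0.001  0.012  0.019] | 0.85 [-0.003 -0.001  0.     0.003  0.004] |
```

View pics/s4c.png

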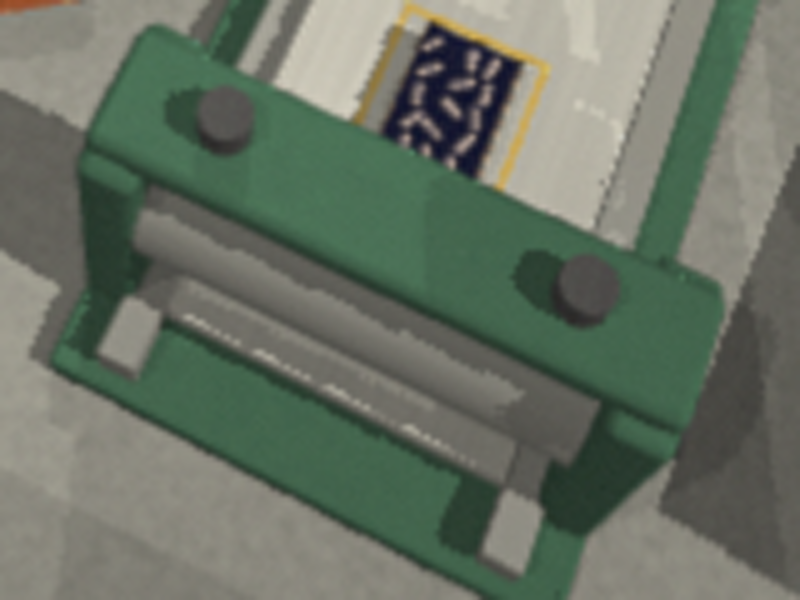

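The bed met a rigid stop after about 80 mm. I can't tell from this whether it started part-way in or whether something is blocking it. I'll draw the bar back gently to the outer stop and measure the full stroke.

Call:
{"method": "jog_arm", "body": {"increments": [{"travel": [1.5,0,0],"turn": 0},{"travel": [1.5,0,-3],"turn": 0},{"travel": [1.5,0,-6],"turn": 0},{"travel": [-2,0,-6],"turn": 0},{"travel": [-5.2,0,-6],"turn": 0},{"travel": [-5.2,0,-6],"turn": 0},{"travel": [-5.2,0,-3],"turn": 0},{"travel": [-5.2,0,0],"turn": 0},{"travel": [-5.2,0,0],"turn": 0}]}}

```text
time_s: 13.2
tool_pos: [0.5425, 0.278, 0.0871]
eef_rot: [-0.003, -0.033, 0.999, -0.001]
force: [0.0, -0.7, 1.0]
finger_gap: 0.0003
grasp_force: 0.0
```

Call:
{"method": "jog_arm", "body": {"increments": [{"travel": [0.5,0,0],"turn": 0},{"travel": [0.9,0,0],"turn": 0},{"travel": [1.3,0,0],"turn": 0},{"travel": [1.9,0,0],"turn": 0},{"travel": [2.8,0,0],"turn": 0},{"travel": [3.7,0,0],"turn": 0},{"travel": [4.6,0,0],"turn": 0},{"travel": [5.5,0,0],"turn": 0},{"travel": [6.4,0,0],"turn": 0},{"travel": [7.2,0,0],"turn": 0},{"travel": [7.8,0,0],"turn": 0},{"travel": [8.3,0,0],"turn": 0},{"travel": [8.6,0,0],"turn": 0}]}}

```text
time_s: 14.82
tool_pos: [0.4584, 0.2732, 0.0893]
eef_rot: [-0.0, -0.033, 0.999, -0.0]
force: [3.4, -0.5, 2.1]
finger_gap: 0.0006
grasp_force: 1.7
```

Call:
{"method": "jog_arm", "body": {"increments": [{"travel": [0.4,0,0],"turn": 0},{"travel": [0.7,0,0],"turn": 0},{"travel": [1.0,0,0],"turn": 0}]}}

```text
time_s: 15.2
tool_pos: [0.4487, 0.2726, 0.0893]
eef_rot: [-0.0, -0.033, 0.999, -0.0]
force: [3.4, -1.1, 2.9]
finger_gap: 0.0004
grasp_force: 1.7
```

Call:
{"method": "jog_arm", "body": {"increments": [{"travel": [0.6,0,0],"turn": 0},{"travel": [1.2,0,0],"turn": 0},{"travel": [1.8,0,0],"turn": 0},{"travel": [2.2,0,0],"turn": 0},{"travel": [2.6,0,0],"turn": 0}]}}

```text
time_s: 15.82
tool_pos: [0.4285, 0.2712, 0.0898]
eef_rot: [0.007, -0.035, 0.999, 0.0]
force: [23.7, -5.0, -11.0]
finger_gap: 0.0007
grasp_force: 11.2
```

The full stroke measures about 0.11 m between the two contacts. So the bed had started part-way in and was already at its inner stop. Pushing it back in.

Call:
{"method": "jog_arm", "body": {"increments": [{"travel": [-1.5,0,0],"turn": 0},{"travel": [-1.5,0,-3],"turn": 0},{"travel": [-1.5,0,-6],"turn": 0},{"travel": [2,0,-6],"turn": 0},{"travel": [5.2,0,-6],"turn": 0},{"travel": [5.2,0,-6],"turn": 0},{"travel": [5.2,0,-3],"turn": 0},{"travel": [5.2,0,0],"turn": 0},{"travel": [5.2,0,0],"turn": 0}]}}

```text
time_s: 16.95
tool_pos: [0.3696, 0.2665, 0.0875]
eef_rot: [-0.003, -0.033, 0.999, -0.002]
force: [-0.2, 0.6, 0.6]
finger_gap: 0.0003
grasp_force: 0.0
```

Call:
{"method": "jog_arm", "body": {"increments": [{"travel": [-0.6,0,0],"turn": 0},{"travel": [-1,0,0],"turn": 0},{"travel": [-1.4,0,0],"turn": 0},{"travel": [-2,0,0],"turn": 0},{"travel": [-2.9,0,0],"turn": 0},{"travel": [-3.8,0,0],"turn": 0},{"travel": [-4.7,0,0],"turn": 0},{"travel": [-5.6,0,0],"turn": 0},{"travel": [-6.5,0,0],"turn": 0},{"travel": [-7.4,0,0],"turn": 0},{"travel": [-8.3,0,0],"turn": 0},{"travel": [-9.2,0,0],"turn": 0},{"travel": [-10,0,0],"turn": 0},{"travel": [-10.6,0,0],"turn": 0},{"travel": [-11,0,0],"turn": 0},{"travel": [-11.3,0,0],"turn": 0}]}}

```text
time_s: 18.95
tool_pos: [0.484, 0.275, 0.0894]
eef_rot: [-0.0, -0.033, 0.999, -0.0]
force: [-3.2, 2.2, 1.2]
finger_gap: 0.0005
grasp_force: 1.7
```

Call:
{"method": "jog_arm", "body": {"increments": [{"travel": [-0.3,0,0],"turn": 0},{"travel": [-0.6,0,0],"turn": 0},{"travel": [-0.9,0,0],"turn": 0},{"travel": [-0.9,0,0],"turn": 0}]}}

```text
time_s: 19.45
tool_pos: [0.4877, 0.2752, 0.0894]
eef_rot: [-0.006, -0.033, 0.999, -0.001]
force: [-16.3, 3.5, 9.7]
finger_gap: 0.0005
grasp_force: 7.9
```

The bed is at its end stop again. Retreating and going above the knob.

Call:
{"method": "jog_arm", "body": {"increments": [{"travel": [2,0,0],"turn": 0},{"travel": [3,0,-6],"turn": 0},{"travel": [3,0,-12],"turn": 0},{"travel": [3,0,-18],"turn": 0},{"travel": [3,0,-24],"turn": 0},{"travel": [3,0,-24],"turn": 0}], "fingers": 0.9}}

```text
time_s: 20.2
tool_pos: [0.466, 0.274, 0.3353]
eef_rot: [0.007, -0.033, 0.999, 0.002]
force: [0.8, -0.1, -0.3]
finger_gap: 0.0579
grasp_force: 0.0
```

```bash
python3 -c "
from h import *
go([.589,-.359,.30],77)"
```

```text
travel [ -8.08 -63.98   3.39] turn 16.8 | now [0.466  0.274  0.3353] yaw_y 93.8 tilt [ 0.013  0.005 -1.   ] j [ 0.51  0.21  1.42 -0.    1.5  -1.12] F [ 0.8 -0.1 -0.3] gap 0.0579 t 20.2
```

Call:
{"method": "jog_arm", "body": {"increments": [{"travel": [-8.1,-64,0],"turn": 16.8},{"travel": [-8.1,-64,0],"turn": 16.8},{"travel": [-8.1,-64,0],"turn": 16.8},{"travel": [-8.1,-64,0],"turn": 16.8},{"travel": [-8.1,-64,0],"turn": 16.8},{"travel": [-8.1,-64,0],"turn": 16.8},{"travel": [-8.1,-64,0],"turn": 16.8},{"travel": [-8.1,-64,0],"turn": 16.8},{"travel": [-8.1,-64,0],"turn": 16.8},{"travel": [-8.1,-64,0],"turn": 16.8},{"travel": [-8.1,-64,2],"turn": 16.8},{"travel": [-8.1,-64,3.4],"turn": 16.8},{"travel": [-8.1,-64,3.4],"turn": 16.8},{"travel": [-8.1,-64,3.4],"turn": 16.8}]}}

```text
time_s: 21.95
tool_pos: [0.5863, -0.358, 0.2964]
eef_rot: [0.001, 0.112, 0.994, -0.0]
force: [0.1, -0.6, 0.4]
finger_gap: 0.0821
grasp_force: 0.0
```

```bash
python3 -c "
from h import *
go([.589,-.359,.18],77)
i,im,d=snap('wrist','w5'); it,imt,dt=snap('top','t5')
for p in [(.589,-.359,.159),(.647,-.2026,.1285),(.61,-.3634,.128)]: print(pix(i,p))
"
```

```text
travel [-0.27 -0.03 11.64] turn 0.1 | now [ 0.5863 -0.358   0.2964] yaw_y 77.1 tilt [ 0.001 -0.    -1.   ] j [-0.57  0.47  1.12  0.    1.55 -1.91] F [ 0.1 -0.6  0.4] gap 0.0821 t 21.95
[318.38309354 193.08026012]
[452.78779842 203.69282491]
[318.76932327 203.52376338]
```

View pics/w5.png

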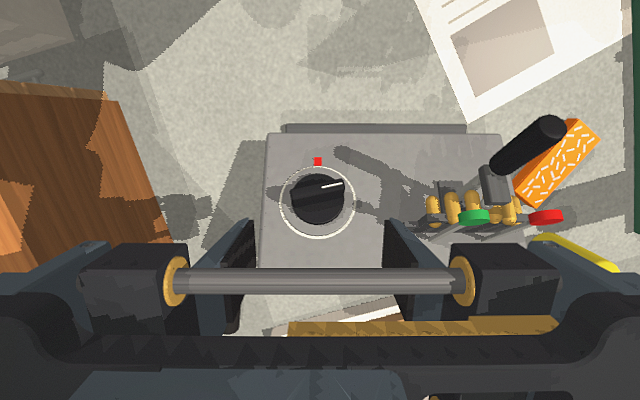

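The knob ring is centred at (318,201), within a few px of the prediction (319,203). The white pointer on the bar runs from (321,188) to (344,182), and a red mark lies downslope at (318,161). That leaves roughly 73° of anticlockwise turn if the mark is zero. I'll align the fingers across the bar with about 36 mm opening, then descend.

```bash
python3 -c "
from h import *
go([.5905,-.3589,.20],1); go([.5905,-.3589,.154],1)"
```

```text
travel [-0.38  0.06  9.69] turn 76.1 | now [ 0.5865 -0.3585  0.2969] yaw_y 77.1 tilt [ 0.002 -0.001 -1.   ] j [-0.57  0.47  1.12  0.    1.55 -1.91] F [-0.7  0.1  0.2] gap 0.0822 t 22.05
travel [-0.37  0.06 14.29] turn 76.1 | now [ 0.5865 -0.3585  0.2969] yaw_y 77.1 tilt [ 0.002 -0.001 -1.   ] j [-0.57  0.47  1.12  0.    1.55 -1.91] F [-0.7  0.1  0.2] gap 0.0822 t 22.05
```

Call:
{"method": "jog_arm", "body": {"increments": [{"travel": [-0.4,0.1,2],"turn": 10.5},{"travel": [-0.4,0.1,4],"turn": 21},{"travel": [-0.4,0.1,6],"turn": 31.5},{"travel": [-0.4,0.1,8],"turn": 42},{"travel": [-0.4,0.1,9],"turn": 52.5},{"travel": [-0.4,0.1,9.5],"turn": 63},{"travel": [-0.4,0.1,9.5],"turn": 73},{"travel": [-0.4,0.1,9.5],"turn": 76},{"travel": [-0.4,0.1,9.5],"turn": 76},{"travel": [-0.4,0.1,12],"turn": 76},{"travel": [-0.4,0.1,13.5],"turn": 76},{"travel": [-0.4,0.1,14.2],"turn": 76},{"travel": [-0.4,0.1,14.2],"turn": 76}], "fingers": 0.4}}

```text
time_s: 23.68
tool_pos: [0.5902, -0.3595, 0.1533]
eef_rot: [-0.0, 0.701, 0.713, 0.0]
force: [-0.8, -0.4, 1.0]
finger_gap: 0.0365
grasp_force: 0.0
```

Call:
{"method": "jog_arm", "body": {"increments": [{"travel": [0,0,0],"turn": 0},{"travel": [0,0,0],"turn": 0},{"travel": [0,0,0],"turn": 0},{"travel": [0,0,0],"turn": 0}], "fingers": 0, "squeeze": 15}}

```text
time_s: 24.18
tool_pos: [0.587, -0.3599, 0.1541]
eef_rot: [-0.002, 0.701, 0.713, -0.002]
force: [-7.5, -0.6, 3.5]
finger_gap: 0.0204
grasp_force: 13.9
```

Call:
{"method": "jog_arm", "body": {"increments": [{"travel": [0,0,0],"turn": -8},{"travel": [0,0,0],"turn": -16},{"travel": [0,0,0],"turn": -24},{"travel": [0,0,0],"turn": -32},{"travel": [0,0,0],"turn": -40},{"travel": [0,0,0],"turn": -40}]}}

```text
time_s: 24.92
tool_pos: [0.5867, -0.3602, 0.1565]
eef_rot: [-0.002, 0.415, 0.91, -0.002]
force: [-11.5, 1.1, 11.6]
finger_gap: 0.0175
grasp_force: 15.5
```

Call:
{"method": "jog_arm", "body": {"increments": [{"travel": [0,0,0],"turn": -8},{"travel": [0,0,0],"turn": -16},{"travel": [0,0,0],"turn": -24},{"travel": [0,0,0],"turn": -30},{"travel": [0,0,0],"turn": -30}]}}

```text
time_s: 25.55
tool_pos: [0.5879, -0.3604, 0.1562]
eef_rot: [-0.001, 0.165, 0.986, -0.001]
force: [-7.4, -0.0, 9.9]
finger_gap: 0.0144
grasp_force: 15.1
```

```bash
python3 -c "
from h import *
go([.5905,-.3589,.154],77); print(monitor.observe()['wrist_torque'])"
```

```text
travel [-0.19  0.22  0.22] turn -6.0 | now [ 0.5879 -0.3604  0.1562] yaw_y 71.0 tilt [-0.003 -0.002 -1.   ] j [-0.57  0.54  1.36 -0.    1.25 -1.8 ] F [-7.4 -0.   9.9] gap 0.0144 t 25.55
[0.05305597 1.49568287 0.10161693]
```

Call:
{"method": "jog_arm", "body": {"increments": [{"travel": [0,0,0],"turn": -3},{"travel": [0,0,0],"turn": -6},{"travel": [0,0,0],"turn": -9},{"travel": [0,0,0],"turn": -12},{"travel": [0,0,0],"turn": -12}]}}

```text
time_s: 26.18
tool_pos: [0.5887, -0.3608, 0.1557]
eef_rot: [-0.001, 0.062, 0.998, -0.001]
force: [-5.9, -1.7, 7.4]
finger_gap: 0.0158
grasp_force: 15.9
```

```bash
python3 -c "
from h import *
go([.5905,-.3589,.154],77); print(monitor.observe()['wrist_torque'])"
```

```text
travel [-0.16  0.21  0.17] turn 5.9 | now [ 0.5887 -0.3608  0.1557] yaw_y 82.9 tilt [-0.001 -0.002 -1.   ] j [-0.57  0.54  1.36 -0.    1.25 -2.01] F [-5.9 -1.7  7.4] gap 0.0158 t 26.175
[-0.05404349  0.96109042 -0.56910289]
```

Call:
{"method": "jog_arm", "body": {"increments": [{"travel": [0,0,0],"turn": -4},{"travel": [0,0,0],"turn": -4}]}}

```text
time_s: 26.42
tool_pos: [0.589, -0.361, 0.1557]
eef_rot: [-0.0, 0.027, 1.0, -0.001]
force: [-6.3, -1.5, 5.9]
finger_gap: 0.0181
grasp_force: 17.4
```

```bash
python3 -c "
from h import *
go([.5905,-.3589,.154],77); print(monitor.observe()['wrist_torque'])"
```

```text
travel [-0.14  0.21  0.16] turn 9.9 | now [ 0.589  -0.361   0.1557] yaw_y 86.9 tilt [-0.    -0.002 -1.   ] j [-0.57  0.54  1.36 -0.    1.24 -2.08] F [-6.3 -1.5  5.9] gap 0.0181 t 26.425
[-0.08521807  0.90213605 -0.69622193]
```

Call:
{"method": "jog_arm", "body": {"increments": [{"travel": [0,0,0],"turn": 5},{"travel": [0,0,0],"turn": 9.5},{"travel": [0,0,0],"turn": 9.5}]}}

```text
time_s: 26.8
tool_pos: [0.5898, -0.3607, 0.1557]
eef_rot: [0.001, 0.11, 0.994, -0.001]
force: [-3.5, -1.2, 6.0]
finger_gap: 0.0138
grasp_force: 15.0
```

Call:
{"method": "jog_arm", "body": {"increments": [{"travel": [0,0,0],"turn": 0},{"travel": [0,0,0],"turn": 0},{"travel": [0,0,-4],"turn": 0},{"travel": [0,0,-9],"turn": 0},{"travel": [0,0,-14],"turn": 0},{"travel": [0,0,-14],"turn": 0}], "fingers": 0.5}}

```text
time_s: 27.55
tool_pos: [0.592, -0.3604, 0.2988]
eef_rot: [0.005, 0.109, 0.994, -0.002]
force: [0.5, -0.0, -0.3]
finger_gap: 0.0457
grasp_force: 0.0
```

```bash
python3 -c "
from h import *
go([.589,-.359,.154],77)
i,im,d=snap('wrist','w6')
o=cv2.resize(im[100:260,250:600,::-1],None,fx=2.28,fy=2.28,interpolation=cv2.INTER_CUBIC); cv2.imwrite('pics/w6c.png',o)"
```

```text
travel [ 0.46  0.12 14.48] turn 0.5 | now [ 0.592  -0.3604  0.2988] yaw_y 77.5 tilt [ 0.009 -0.005 -1.   ] j [-0.56  0.48  1.11  0.    1.55 -1.92] F [ 0.5 -0.  -0.3] gap 0.0457 t 27.55
```

View pics/w6c.png

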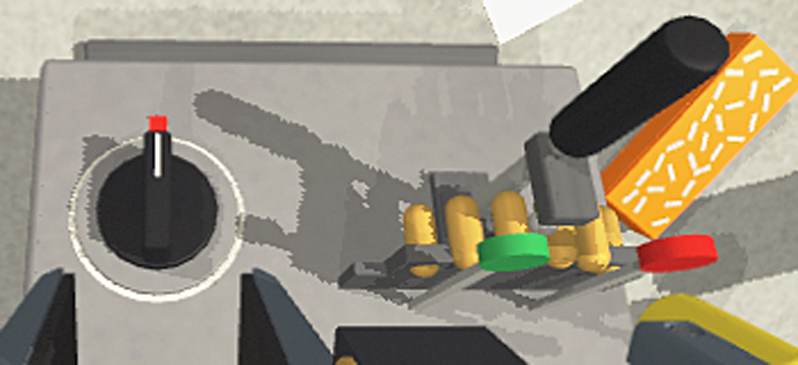

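The pointer now sits on the red mark at crop (157,125–175), with the jaws flush, so the knob is on its stop. The lever grip runs from crop (575,135) to (697,47), with the green flag at (514,250) and the red at (678,253). Checking the lever angle against the model.

```bash
python3 -c "
from h import *
t=np.radians(-13); n=np.array([-.573*np.cos(t),-.573*np.sin(t),.82]); u=np.array([.82*np.cos(t),.82*np.sin(t),.573]); y=np.array([-np.sin(t),np.cos(t),0])
i,im,d=load('w6'); pv=np.array([.647,-.2026,.1285])
f=lambda p:np.round((pix(i,p)-[250,100])*2.28)
for th in (-.32,0,.32,.64):
  e=n*np.cos(th)+y*np.sin(th); print(th,f(pv+.158*e),f(pv+.092*e),'grip',pv+.125*e,'top',pv+.158*e)
print('green',f(pv+.048*u+.105*n-y*.033),'red',f(pv+.048*u+.105*n+y*.033),'knob',f(pv-.165*y))
# grip depth
L=[]
for v in range(100,175):
  for q in range(480,580):
    if d[v,q]>0 and im[v,q].max()<75:
      p=world('',i,q,v,d=d[v,q])
      if p[2]>.19: L.append(p)
L=np.array(L); print(len(L),L.mean(0),L.min(0),L.max(0)); w=L-pv; print('h',np.percentile(w@n,[2,50,98]),'y',np.percentile(w@y,[2,50,98]),'u',np.percentile(w@u,[2,50,98]))
A=np.c_[w@n,np.ones(len(w))]; print('slope y/n',np.linalg.lstsq(A,w@y,rcond=None)[0])
"
```

```text
-0.32 [519.  75.] [489. 156.] grip [ 0.57190831 -0.22561884  0.22579663] top [ 0.5520841  -0.23169581  0.25148294]
0 [687.  64.] [565. 152.] grip [ 0.57721074 -0.18648788  0.231     ] top [ 0.55878638 -0.18223428  0.25806   ]
0.32 [815.  80.] [626. 158.] grip [ 0.58959883 -0.14899278  0.22579663] top [ 0.57444492 -0.13484047  0.25148294]
0.64 [872. 116.] [664. 171.] grip [ 0.6078148  -0.11694037  0.21071482] top [ 0.59746991 -0.09432622  0.23241953]
green [521. 256.] red [697. 258.] knob [159. 221.]
2340 [ 0.56615119 -0.19171623  0.24601738] [ 0.54402599 -0.20455203  0.19332816] [ 0.6004345  -0.17252045  0.26859341]
h [0.08975073 0.14799071 0.16695889] y [-0.01309212 -0.00899675  0.00409707] u [-0.01027227  0.00154414  0.00769705]
slope y/n [ 0.07788341 -0.01871222]
```

The lever is in neutral, and the green flag is on the -y side, so the target notch is -0.32 rad. I'll straddle the grip, then shift about 43 mm along -y.

```bash
python3 -c "
from h import *
go([.569,-.185,.30],77); go([.569,-.185,.222],77)"
```

```text
travel [ 5.93 16.59 -0.49] turn 0.5 | now [ 0.591  -0.3598  0.2956] yaw_y 77.5 tilt [ 0.004 -0.002 -1.   ] j [-0.56  0.48  1.11  0.    1.55 -1.92] F [ 0.4 -0.3 -0.6] gap 0.0458 t 27.6
travel [ 5.96 16.6   7.31] turn 0.5 | now [ 0.591  -0.3598  0.2956] yaw_y 77.5 tilt [ 0.004 -0.002 -1.   ] j [-0.56  0.48  1.11  0.    1.55 -1.92] F [ 0.4 -0.3 -0.6] gap 0.0458 t 27.6
```

Call:
{"method": "jog_arm", "body": {"increments": [{"travel": [2,4,-1],"turn": 0},{"travel": [4,9,-1],"turn": 0},{"travel": [6,14,-1],"turn": 0},{"travel": [6,16.6,-1],"turn": 0},{"travel": [6,16.6,-1],"turn": 0},{"travel": [6,16.6,2],"turn": 0},{"travel": [6,16.6,5],"turn": 0},{"travel": [6,16.6,7],"turn": 0},{"travel": [6,16.6,7.3],"turn": 0},{"travel": [6,16.6,7.3],"turn": 0}], "fingers": 0.7}}

```text
time_s: 28.85
tool_pos: [0.5676, -0.1853, 0.2203]
eef_rot: [-0.0, 0.109, 0.994, -0.0]
force: [-0.2, 0.6, 0.8]
finger_gap: 0.0636
grasp_force: 0.0
```

Call:
{"method": "jog_arm", "body": {"increments": [{"travel": [0,0,0],"turn": 0},{"travel": [0,0,0],"turn": 0},{"travel": [0,0,0],"turn": 0}], "fingers": 0.38}}

```text
time_s: 29.22
tool_pos: [0.5678, -0.1846, 0.2209]
eef_rot: [0.0, 0.109, 0.994, -0.0]
force: [-0.4, 0.7, -0.0]
finger_gap: 0.0366
grasp_force: 0.0
```

Call:
{"method": "jog_arm", "body": {"increments": [{"travel": [0,-0.7,0],"turn": 0},{"travel": [-0.1,-1.4,0],"turn": 0},{"travel": [-0.2,-2.1,0.1],"turn": 0},{"travel": [-0.2,-2.8,0.2],"turn": 0},{"travel": [-0.3,-3.5,0.3],"turn": 0},{"travel": [-0.4,-4.0,0.4],"turn": 0},{"travel": [-0.4,-4.3,0.4],"turn": 0},{"travel": [-0.4,-4.3,0.4],"turn": 0}]}}

```text
time_s: 30.22
tool_pos: [0.5615, -0.2152, 0.2192]
eef_rot: [-0.002, 0.108, 0.994, 0.012]
force: [-4.0, 31.9, 17.6]
finger_gap: 0.075
grasp_force: 15.0
```

```bash
cat > lev.py <<'E'
from h import *
import sys
t=np.radians(-13); n=np.array([-.573*np.cos(t),-.573*np.sin(t),.82]); u=np.array([.82*np.cos(t),.82*np.sin(t),.573]); y=np.array([-np.sin(t),np.cos(t),0])
pv=np.array([.647,-.2026,.1285])
for nm in sys.argv[1:]:
  i,im,d=snap(nm.split('_')[0],nm) if not nm.endswith('0') else load(nm)
  vv,uu=np.nonzero((d>0)&(im.max(2)<75)); L=[]
  for v,q in zip(vv,uu):
    p=world('',i,q,v,d=d[v,q]); w=p-pv
    if .085<w@n<.163 and abs(w@u)<.016 and abs(w@y)<.09: L.append([w@n,w@y])
  L=np.array(L); print(nm,len(L)); 
  for a in np.arange(.085,.16,.015):
    k=(L[:,0]>=a)&(L[:,0]<a+.015)
    if k.any(): print(round(a+.0075,3),k.sum(),np.round(np.percentile(L[k,1],[5,50,95]),3),'ang',np.round(np.arctan2(np.median(L[k,1]),a+.0075),2))
E
python3 lev.py scene0 scene_l1
```

```text
scene0 170
0.092 20 [-0.003  0.008  0.011] ang 0.08
0.108 29 [-0.006  0.005  0.01 ] ang 0.04
0.122 34 [-0.007  0.005  0.011] ang 0.04
0.138 41 [-0.006  0.006  0.011] ang 0.05
0.153 38 [-0.004  0.006  0.01 ] ang 0.04
scene_l1 201
0.092 8 [-0.006  0.006  0.008] ang 0.07
0.108 29 [-0.042  0.002  0.008] ang 0.02
0.122 66 [-0.07  -0.004  0.018] ang -0.04
0.138 53 [-0.069  0.017  0.019] ang 0.12
0.153 43 [-0.069  0.017  0.021] ang 0.11
```

```bash
python3 - <<'E'
import sys; sys.argv=['x']
exec(open('lev.py').read())
s=monitor.observe(); print(s['tool_pos'],s['force'],s['wrist_torque'],s['finger_gap'])
load0=('scene0','scene_l1','w6')
snap('wrist','w_l1'); snap('top','top_l1')
for nm in ('scene0','scene_l1','top0','top_l1','w6','w_l1'):
  i,im,d=load(nm); L=[]
  for v in range(0,400):
    for q in range(0,640):
      if d[v,q]>0 and .3<d[v,q]*1.0+.2:
        if nm[0]=='s' and not(130<q<320 and 120<v<280): continue
        if nm[0]=='t' and not(330<q<480 and 100<v<220): continue
        w=world('',i,q,v,d=d[v,q])-pv
        h,a,b=w@n,w@y,w@u
        if .03<h<.17 and abs(b)<.02 and abs(a)<.1: L.append([h,a,b])
  L=np.array(L); print(nm,len(L))
  if not len(L): continue
  for a in np.arange(.03,.17,.02):
    k=(L[:,0]>=a)&(L[:,0]<a+.02); hist,_=np.histogram(L[k,1],bins=np.arange(-.1,.101,.01)); print(round(a+.01,3),hist)
E
```

```text
[ 0.56152214 -0.21509943  0.21921326] [-4.1942042  31.31719242 16.8497723 ] [5.9771151  0.58393071 0.34960702] 0.07514300966409493
scene0 297
0.04 [0 0 0 0 0 0 0 0 0 0 1 0 0 0 5 0 0 0 0 0]
0.06 [0 0 0 0 0 1 0 6 0 0 9 8 4 8 7 0 0 0 0 0]
0.08 [ 0  0  0  0  0  0  0  0  0  0 12  2  0  0  0  0  0  0  0  0]
0.1 [ 0  0  0  0  0  0  0  0  1 18 33 10  0  0  0  0  0  0  0  0]
0.12 [ 0  0  0  0  0  0  0  0  0 10 31  8  0  0  0  0  0  0  0  0]
0.14 [ 0  0  0  0  0  0  0  0  0 10 38 11  0  0  0  0  0  0  0  0]
0.16 [ 0  0  0  0  0  0  0  0  2 12 42  8  0  0  0  0  0  0  0  0]
0.18 [0 0 0 0 0 0 0 0 0 0 0 0 0 0 0 0 0 0 0 0]
scene_l1 349
0.04 [0 0 0 0 0 0 0 0 0 0 3 0 0 0 5 0 0 0 0 0]
0.06 [ 0  0  0  0  0  1  0  5  0  0  6  7  4 10  6  0  0  0  0  0]
0.08 [ 0  0  0  0  0  0  0  0  0  0 14  0  0  0  0  0  0  0  0  0]
0.1 [ 0  0  0  0  0  0  0  0  2 18 38  0  0  0  0  0  0  0  0  0]
0.12 [ 0  0  7 30  0  0  0  0  0 16 17 26  0  0  0  0  0  0  0  0]
0.14 [ 0  0  4 28  0  0  0  0  0  0  0 63  1  0  0  0  0  0  0  0]
0.16 [ 0  0  4 15  0  0  0  0  0  0  0 17  2  0  0  0  0  0  0  0]
0.18 [0 0 0 0 0 0 0 0 
[... 1390 characters left out ...]
16 [  0   0   0   0   0   0   0   0 345 589 204   0   0   0   0   0   0   0
   0   0]
0.18 [0 0 0 0 0 0 0 0 0 0 0 0 0 0 0 0 0 0 0 0]
w_l1 4281
0.04 [0 0 0 0 3 0 6 0 0 0 0 0 0 0 0 0 0 0 0 0]
0.06 [ 0  0  0  0  7 59 43 45 29  0  0 27 30  0  0  0  0  0  0  0]
0.08 [ 0  0  0  0  0  0  0  0 23  0  0  2  0  0  0  0  0  0  0  0]
0.1 [ 0  0  0  1  0  0  0  0 42 75 40  0  0  0  0  0  0  0  0  0]
0.12 [  0   0   0 162   0   0   0   0  43   0   0   0   0   0   0   0   0   0
   0   0]
0.14 [  0   1 149 322   0   0   0   0  81   0 106  51   0   0   0   0   0   0
   0   0]
0.16 [  0  33 627 126   0   0   0   0 519 791 607 231   0   0   0   0   0   0
   0   0]
0.18 [0 0 0 0 0 0 0 0 0 0 0 0 0 0 0 0 0 0 0 0]
```

The lever barely moved (about -0.03 rad) while the fingers were forced open, so something else may be loading the gripper. Backing off to see how the force responds.

Call:
{"method": "jog_arm", "body": {"increments": [{"travel": [0,1.5,0],"turn": 0},{"travel": [0,1.5,0],"turn": 0}]}}

```text
time_s: 30.62
tool_pos: [0.5662, -0.2023, 0.218]
eef_rot: [0.0, 0.109, 0.994, 0.01]
force: [2.0, 31.8, 9.4]
finger_gap: 0.0481
grasp_force: 15.0
```

Call:
{"method": "jog_arm", "body": {"increments": [{"travel": [0,1.5,0],"turn": 0},{"travel": [0,3,0],"turn": 0},{"travel": [0,3,0],"turn": 0}]}}

```text
time_s: 31.0
tool_pos: [0.572, -0.1832, 0.2163]
eef_rot: [-0.0, 0.108, 0.994, -0.0]
force: [0.1, 0.2, -0.6]
finger_gap: 0.0344
grasp_force: 0.0
```

Call:
{"method": "jog_arm", "body": {"increments": [{"travel": [0,0.6,0],"turn": 0},{"travel": [0,1.2,0],"turn": 0},{"travel": [0,1.2,0],"turn": 0}]}}

```text
time_s: 31.38
tool_pos: [0.5729, -0.1793, 0.2161]
eef_rot: [-0.001, 0.109, 0.994, -0.007]
force: [-3.9, -17.1, -0.8]
finger_gap: 0.035
grasp_force: 8.9
```

Call:
{"method": "jog_arm", "body": {"increments": [{"travel": [0,-0.6,0],"turn": 0},{"travel": [0,-1.2,0],"turn": 0},{"travel": [0,-1.9,0],"turn": 0},{"travel": [0,-1.9,0],"turn": 0}]}}

```text
time_s: 31.88
tool_pos: [0.5703, -0.1905, 0.2164]
eef_rot: [-0.0, 0.109, 0.994, 0.0]
force: [0.8, -0.7, 0.4]
finger_gap: 0.0347
grasp_force: 0.0
```

The lever resists rigidly from both sides at 15–30 N, so the fingers yielded before it did. I'll hold the opening with full squeeze and push in small steps, watching the force.

Call:
{"method": "jog_arm", "body": {"increments": [{"travel": [0,-0.5,0],"turn": 0},{"travel": [0,-1.0,0],"turn": 0},{"travel": [0,-1.5,0],"turn": 0},{"travel": [0,-1.5,0],"turn": 0}], "fingers": 0.38, "squeeze": 60}}

```text
time_s: 32.38
tool_pos: [0.5691, -0.1954, 0.2162]
eef_rot: [0.001, 0.109, 0.994, 0.01]
force: [5.8, 23.1, 1.0]
finger_gap: 0.0347
grasp_force: 12.2
```

Call:
{"method": "jog_arm", "body": {"increments": [{"travel": [0,-0.4,0],"turn": 0},{"travel": [0,-0.7,0],"turn": 0},{"travel": [0,-0.7,0],"turn": 0},{"travel": [0,-0.7,0],"turn": 0}]}}

```text
time_s: 32.88
tool_pos: [0.5659, -0.2123, 0.2163]
eef_rot: [0.0, 0.108, 0.994, -0.001]
force: [0.4, -1.9, -1.7]
finger_gap: 0.0345
grasp_force: 1.0
```

```bash
python3 - <<'E'
from h import *
s=monitor.observe(); print(s['force'],s['wrist_torque'],s['tool_pos'],s['finger_gap'],s['time_s'])
# lever pixel motion: wrist now, plus scene diff against scene0 near lever
i,im,d=snap('scene','s6'); i0,im0,d0=load('scene0')
for nm,I,D in (('0',im0,d0),('now',im,d)):
    for v in range(152,200,4):
        row=I[v,205:275].max(1); k=np.nonzero(row<50)[0]+205; print(nm,v,k.min() if len(k) else '',k.max() if len(k) else '',end=' ; ')
    print()
# knob, bar and bed checks
a=np.array([.998,.0643]); L=[]
for v in range(200,290):
  for u in range(370,450):
    if d[v,u]>0 and im[v,u].max()<70:
      p=world('',i,u,v,d=d[v,u])
      if .105<p[2]<.122 and .18<p[1]<.36: L.append(p[:2]@a)
print('bar s',np.median(L),len(L))
E
```

```text
[ 0.3855618  -1.85498291 -1.69556822] [-0.23043061 -0.18426952  0.0363265 ] [ 0.56586882 -0.21229451  0.21630126] 0.034471652448600204 32.875
0 152   ; 0 156 245 251 ; 0 160 244 250 ; 0 164 243 249 ; 0 168 205 247 ; 0 172 205 246 ; 0 176 205 243 ; 0 180   ; 0 184   ; 0 188   ; 0 192 211 211 ; 0 196 227 228 ; 
now 152 226 257 ; now 156 228 251 ; now 160 229 246 ; now 164 205 239 ; now 168 205 239 ; now 172 205 239 ; now 176 205 234 ; now 180   ; now 184   ; now 188   ; now 192   ; now 196 227 227 ; 
bar s 0.5350054939012593 313
```

It clicked over, and the lever is now pulling towards the -0.32 notch against the -y finger. Following it by about 1.2 cm so that it settles free.

Call:
{"method": "jog_arm", "body": {"increments": [{"travel": [-0.1,-0.5,0],"turn": 0},{"travel": [-0.2,-1.0,0],"turn": 0},{"travel": [-0.3,-1.4,0],"turn": 0},{"travel": [-0.3,-1.4,0],"turn": 0},{"travel": [-0.3,-1.4,0],"turn": 0}]}}

```text
time_s: 33.55
tool_pos: [0.5646, -0.2247, 0.2154]
eef_rot: [-0.002, 0.109, 0.994, 0.002]
force: [-1.1, 4.5, -5.1]
finger_gap: 0.0349
grasp_force: 14.1
```

Call:
{"method": "jog_arm", "body": {"increments": [{"travel": [0,0,0],"turn": 0},{"travel": [0,0,0],"turn": 0},{"travel": [0,0,0],"turn": 0},{"travel": [0,0,0],"turn": 0},{"travel": [0,0,-4],"turn": 0},{"travel": [0,0,-9],"turn": 0},{"travel": [5,0,-12],"turn": 0},{"travel": [11,0,-12],"turn": 0},{"travel": [17,0,-12],"turn": 0},{"travel": [17,0,-12],"turn": 0}], "fingers": 0.75}}

```text
time_s: 34.8
tool_pos: [0.3962, -0.1883, 0.3374]
eef_rot: [0.0, 0.11, 0.994, -0.0]
force: [0.5, -0.7, 0.5]
finger_gap: 0.0684
grasp_force: 0.0
```

```bash
python3 lev.py scene_end top_end; python3 - <<'E'
from h import *
s=monitor.observe(); print(s['tool_pos'],s['force'],s['time_s'])
a=np.array([.998,.0643]);b=np.array([-.0643,.998])
for nm in('scene_end','top_end'):
  i,im,d=load(nm); L=[];B=[]
  for v in range(100,330):
    for u in range(170,450):
      if d[v,u]>0:
        p=world('',i,u,v,d=d[v,u]); q=[p[:2]@a,p[:2]@b,p[2]]
        if .10<q[1]<.38 and .4<q[0]<.72:
          c=im[v,u].astype(int)
          if .105<p[2]<.122 and c.max()<70: L.append(q)
          if .077<p[2]<.09 and c[2]>c[0]+5 and q[0]>.58: B.append(q)
          
  print(nm,'bar',np.median(L,0) if L else '','block',np.percentile(B,[2,50,98],axis=0) if B else '')
i,im,d=load('scene_end'); j,jm,_=load('scene0')
D=(cv2.absdiff(cv2.GaussianBlur(im,(5,5),0),cv2.GaussianBlur(jm,(5,5),0)).max(2)>60)
for n,p in (('bottle',(.805,.002,.1)),('jar',(.2565,.379,.05)),('tin',(.277,-.395,.03))):
  u,v=pix(i,p).astype(int); print(n,u,v,D[max(0,v-15):v+15,u-15:u+15].sum())
E
```

```text
scene_end 186
0.092 21 [-0.032 -0.018 -0.016] ang -0.2
0.108 37 [-0.038 -0.028 -0.022] ang -0.25
0.122 42 [-0.042 -0.032 -0.026] ang -0.26
0.138 39 [-0.047 -0.038 -0.032] ang -0.27
0.153 44 [-0.05  -0.042 -0.037] ang -0.27
top_end 119
0.092 22 [-0.038 -0.027 -0.021] ang -0.28
0.108 18 [-0.04  -0.029 -0.023] ang -0.26
0.122 23 [-0.04  -0.033 -0.028] ang -0.26
0.138 19 [-0.048 -0.039 -0.035] ang -0.28
0.153 32 [-0.054 -0.046 -0.04 ] ang -0.29
[ 0.39983652 -0.18949073  0.33719275] [ 0.62254376  0.12065271 -0.23911326] 34.9
scene_end bar [0.53503425 0.24711354 0.11528392] block [[0.61114822 0.22260864 0.07913451]
 [0.64346782 0.24563366 0.08250895]
 [0.67524887 0.26938491 0.08568644]]
top_end bar [0.5305167  0.24231285 0.1166053 ] block [[0.61426047 0.22254488 0.07743963]
 [0.66171595 0.24056676 0.08264682]
 [0.71677319 0.26670861 0.08890516]]
bottle 257 290 0
jar 466 208 0
tin 260 128 0
```

The lever has shifted by -0.32 rad from neutral, the bed is at its stop, the block is centred in the outline, and the bottle, jar and tin haven't moved. Handing in.

```bash
python3 -c "
from workcell import ctrl
print(ctrl.job_done())"
```

```text
the job is handed in; nothing more can be done
None
```

I handed the job in at about 35 s: block in the outline, bed fully in, knob on its anticlockwise stop, lever in the green-flag notch, and bottle, jar and tin unmoved. The verdict isn't known, and my first bed push briefly reached about 65 N in x (about 79 N in all), fingers only, below the 120 N wrist limit.

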